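# Unlock the brush-cap of the slanted cement jar and work its brush

### The job

The jar of contact cement in the slanted cradle has a child-resistant cap with a brush under it: press the cap down firmly but not roughly, turn it anticlockwise while pressed until it is unlocked, and free it. Before taking it out, work the brush up and down inside the jar twice, each time drawing its tip up to a good halfway of the jar's depth, still inside the jar, and then pushing it back down nearly to where it started. Then take it out and stand it in the wooden drip block, brush down in the bore and cap flat on top, without dropping it or shifting the other things on the bench.

Things in the scene. Friction and masses are not known exactly. Their poses are not given: they have to be found in the camera images.
- cap: Black ribbed child-resistant cap with a brush fixed under it, one loose rigid piece, about 90 g. Cap round, 64 mm across, 45 mm tall. Origin: centre of the skirt's lower edge; z along the axis, out through the flat top (top at z = 45 mm); x along the low bar moulded on the top. Starts locked on the jar: origin at z = 96 mm of the jar's frame, x axes of cap and jar parallel.
- cap_grip (a point): Point on the cap's axis 30 mm above the skirt's lower edge, in the solid upper part (z = 25 to 45 mm of the cap), the best height to grip; axes as the cap's. Below it the skirt is hollow, with three inward lugs.
- brush_tip (a point): End of the brush, on the cap's axis 76 mm below the skirt's edge; axes as the cap's. A 6 mm rod carries a rigid brush head 16 mm across and 34 mm long. At the start the tip is at z = 20 mm of the jar's frame.
- jar: Glass jar fixed in a slanted plywood cradle (neither moves), leaning 30 degrees from vertical towards the robot's side. Origin: centre of its underside; z along its axis out of the mouth. 72 mm across, narrowing at z = 70 to 79 mm to a neck 44 mm outside, 38 mm inside. Inner floor at z = 5 mm, mouth at z = 106 mm.
- jar_mouth (a point): Centre of the jar's mouth; axes as the jar's. Lock: three lugs in the skirt sit in notches under the neck's rim. Locked, the cap turns only 4 degrees either way and cannot lift. Pressed far enough down the axis (6 to 10 mm, differs from jar to jar) it turns anticlockwise seen from above. At 44 to 60 degrees of turn the lugs stand in open gaps and the cap lifts straight out along the axis; hard stop at 60.
- collar: White sprung ring, 65 mm across, round the neck under the skirt; origin at the centre of its upper face, z as the jar's. It sinks along the jar's axis as the cap is pressed: it pushes back with 6 N at the locked height, 10 N when 6 mm lower and 14 N at its end stop, 12 mm lower; pressed with over 60 N the ring breaks. It pushes the cap up only as far as the locked height.
- block_mouth (a point): Centre of the bore's mouth in the top face of the drip block: a fixed plain wooden block, 100 mm cube, top level at 100 mm above the bench. The vertical bore is 45 mm wide and 92 mm deep; the brush hangs in it and the cap's wider skirt stands on the top face around it. x, y along the block's sides, z up.
- glue: Bystander: cream plastic glue bottle with a nozzle, standing upright, 60 mm across, 170 mm tall; origin under its base.
- mallet: Bystander: hammer lying on the bench, 260 mm long; origin near its middle, x along the handle towards the head.
- offcut: Bystander: wooden offcut 130 x 45 x 20 mm lying flat; origin at the centre of its underside, x along its length.
- tin: Bystander: closed aluminium tin standing upright, 70 mm across, 60 mm tall; origin under its base.

How it is judged:
On the way, in this order (a step that is already met when the one before it is completed fails the run):
1. the cap, pressed down at least 4.5 mm, is turned past its ratchet (over 17 degrees) (angle between the x axis of cap and the x axis of jar, either way round above 0.3 rad and z of cap in the frame of jar below 0.0915 m), for 0.05 s.
2. first stroke up: brush tip over 52 mm high in the jar's frame (about halfway), still inside (z of brush_tip in the frame of jar between 0.052 and 0.106 m and x of brush_tip in the frame of jar between -0.032 and 0.032 m and y of brush_tip in the frame of jar between -0.032 and 0.032 m), for 0.05 s.
3. first stroke down: brush tip back below 36 mm inside the jar (z of brush_tip in the frame of jar below 0.036 m and x of brush_tip in the frame of jar between -0.032 and 0.032 m and y of brush_tip in the frame of jar between -0.032 and 0.032 m and z of brush_tip in the frame of jar below 0.106 m), for 0.05 s.
4. second stroke up: brush tip over 52 mm, still inside (all of step 2), for 0.05 s.
5. second stroke down: brush tip below 36 mm inside the jar (all of step 3), for 0.05 s.
At the end, for the whole second after the job is handed in: The cap stands upright (within 7 degrees) and at rest on the drip block with the brush hanging in the bore: its skirt edge within 6 mm of the block's top face in height, its axis within 18 mm of the bore's centre (horizontal distance between cap and block_mouth below 0.018 m and z of cap in the frame of block_mouth between -0.005 and 0.006 m and angle between cap's own z axis and vertical below 0.12 rad and horizontal distance between brush_tip and block_mouth below 0.021 m and linear speed of cap below 0.02 m/s and angular speed of cap below 0.2 rad/s); the robot touches nothing.
It fails at once if the sprung ring is pressed with more than 60 N (contact force between cap and collar above 60 N).
It fails at once if a bystander (glue bottle, hammer, offcut or tin) is shifted by more than 30 mm (distance of any of glue, mallet, offcut, tin from where it was at the start of the episode above 0.03 m).
It fails at once if the cap is dropped or flung (moves faster than 0.8 m/s with no finger on it) (linear speed of cap above 0.8 m/s and contact force between the fingers and cap below 0.01 N).
It also fails if it takes over 48 s, if anything falls off the work surface, if the arm or the gripper's body presses on something with over 40 N, if the wrist force passes 120 N, or if a joint passes its speed limit or range.

### The arm

A 7-joint arm with a two-finger parallel gripper is mounted at the origin on the work surface. World frame = base frame: x ahead of the robot, y to its left, z up, the work surface at z = 0. Lengths are in m, angles in rad, forces in N, time in s.
With the tool pointing down it reaches from about 0.4 to 0.85 m from the base axis. Payload 10.4 kg.
Tool frame: the origin (TCP) lies midway between the tips of the shut fingers; the grasp point (between the pads) lies 19 mm behind it; x points along the fingers, y is the direction in which the jaws open and shut, and the axes are right-handed (so a half turn about x gives the same grasp; the last joint's range is limited). The gripper opens to 87 mm and grips with 3 to 60 N. Pads are 19 mm wide; open, the fingers measure 117 mm over their backs; the gripper's body (75 mm by 190 mm) begins 51 mm behind the grasp point.
Start: joints at [-1.239, 0.332, -0.065, 1.46, 0.022, 1.35, -0.088], TCP at [0.217, 0.586, 0.223] pointing down, gripper open.
Joint ranges: [-2.6, 2.6], [-0.5, 2.12], [-1.47, 1.34], [0.16, 2.42], [-1.27, 4.41], [0.06, 2.06], [-2.6, 2.6]. Speed limits (rad/s): [2.22, 2.22, 2.79, 2.79, 3.14, 3.14, 3.14].

### API

Orientations are given as a unit quaternion [x, y, z, w].
In Python, from bench import r gives the robot as it stands.
- The arm moves only by the shell command python3 -m jog 'ROWS' [OPENING] [FORCE]. ROWS is JSON, a list of rows, each an object with "slide": the shift along the tool's x, y, z in cm, a list of three; "roll": the turn about the tool's x in degrees. A call has 1 to 5 rows; each row is the pose to reach, as a shift and turn from the pose measured when the call began, along the tool's axes at that moment; what a row does not reach only later rows make up. A row lasts 1/12 s, in which the tool goes at most 41.7 mm and 7.16 degrees, less where a joint would pass 70% of its speed; a pose out of reach is approached as far as the arm can. A call with a gripper value outside its range is refused whole. OPENING is the closure, from 0 (fully open) to 1 (shut), set as the call begins (- or left out, the last holds). The fingers move at their own pace and stop on an object; FORCE is the grip in N (left out, the last holds). Time passes only in rows, so rows that repeat a pose let the fingers close. It gives the time, the measured TCP pose, the force and the opening at its end, in the units of the state.
- r.read_state(): the state, without advancing time (a new reading comes with each control period).
- r.camera(name): name is "scene" or "top" or "wrist"; returns the picture (420x560x3 uint8, red, green, blue); there is no depth.
- r.camera_info(name): a dict with "intrinsics" (3x3 intrinsics, pixels), "R" (3x3) and "t" (3): a world point X has camera coordinates R X + t; the wrist camera has in their place "hand_eye" (4x4, takes a point from camera to tool coordinates, whose origin is the TCP and whose axes are the tool frame's). Camera axes: x right, y down, z forward; pixel columns grow to the right and rows downward; lengths in m; the calibration is good to about 2 mm. A picture is of the moment at which its call begins: read the wrist's pose just before it. camera_info takes no time and is no camera call.
- r.close_job(): hands the job in, once; it reports no verdict.
The state is a dict: "time": time; "joint_positions": joint angles; "joint_vel": joint speeds; "joint_torque": joint torques, N m; "ee_pos": TCP position; "eef_rot": TCP orientation; "ft_force": force on the tool from outside, world axes, zero at the start; "torque": the same for the moment, N m; "width": finger opening in m.
Only numpy, scipy, OpenCV 4.12 (cv2) and the standard library are available. Lean on these libraries where they do the work, as an engineer would, in place of code of your own. Each camera call takes 0.05 s, during which the arm holds its last target.

## Working session

There is one attempt and no reset: what is moved stays moved. The work goes in short steps, Python scripts to look and compute and a shell command to move; the robot and the scene stay as the last step left them, time stands still between calls to the robot, and variables do not carry over. Pictures are saved under pics/ and viewed, and the job is handed in when it is done.

```bash
ls; mkdir -p pics; python3 - <<'E'
from bench import r
import cv2
s=r.read_state(); print(s)
for n in ["scene","top","wrist"]:
    cv2.imwrite(f"pics/{n}0.png",r.camera(n)[:,:,::-1]); 
    print(n,r.camera_info(n))
E
```

```text
pics
{'time': 0.0, 'joint_positions': array([-1.23858929,  0.33290193, -0.06470216,  1.46094761,  0.02162971,
        1.34990151, -0.08849343]), 'joint_vel': array([-0.00108096, -0.00081078,  0.00039137, -0.00090058, -0.00162274,
        0.00047274, -0.00218343]), 'joint_torque': array([-1.48139006e-03, -6.23262548e+01,  2.35521002e-02, -3.89900780e+01,
       -6.16148603e-02,  3.93914804e-02,  6.08248956e-05]), 'ee_pos': array([0.2170089 , 0.585698  , 0.22173218]), 'eef_rot': array([ 0.12425998,  0.69606866, -0.12528726,  0.69595329]), 'ft_force': array([0.43918057, 0.05868895, 0.46777018]), 'torque': array([-5.83349076e-02, -1.11357396e-02,  9.05226851e-05]), 'width': 0.08715274409657331}
scene {'intrinsics': array([[504.23179012,   0.        , 288.38984021],
       [  0.        , 504.23179012, 214.62181065],
       [  0.        ,   0.        ,   1.        ]]), 'R': array([[ 0.46577153,  0.88469143,  0.01944102],
       [ 0.68420164, -0.34611148, -0.64193065],
       [-0.56118179,  0.3122946 , -0.7665162 ]]), 't': array([-0.26285036, -0.31670715,  1.822983  ])}
top {'intrinsics': a
[... 184 characters left out ...]
9967113, -0.0079932 ],
       [-0.98296648, -0.02250112, -0.18240228],
       [ 0.18216244,  0.0123016 , -0.9831915 ]]), 't': array([0.00366525, 0.60656221, 1.45736555])}
wrist {'intrinsics': array([[300.5986154 ,   0.        , 279.53807264],
       [  0.        , 300.5986154 , 204.56411225],
       [  0.        ,   0.        ,   1.        ]]), 'hand_eye': array([[ 4.48957788e-04, -2.75539721e-01,  9.61289582e-01,
        -1.63027163e-01],
       [ 9.99999878e-01, -7.23736372e-05, -4.87781782e-04,
         5.79143849e-04],
       [ 2.03975279e-04,  9.61289684e-01,  2.75539655e-01,
        -7.59445936e-02],
       [ 0.00000000e+00,  0.00000000e+00,  0.00000000e+00,
         1.00000000e+00]])}
```

View pics/scene0.png

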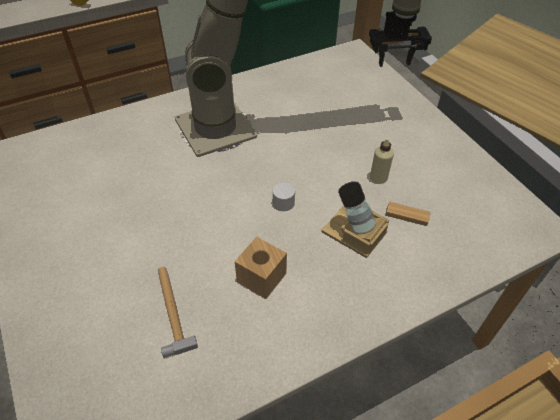

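View pics/top0.png

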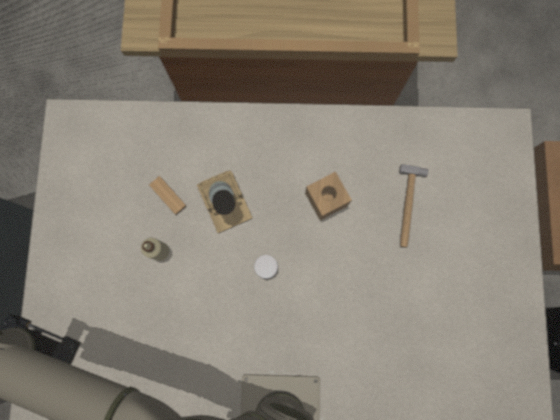

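View pics/wrist0.png

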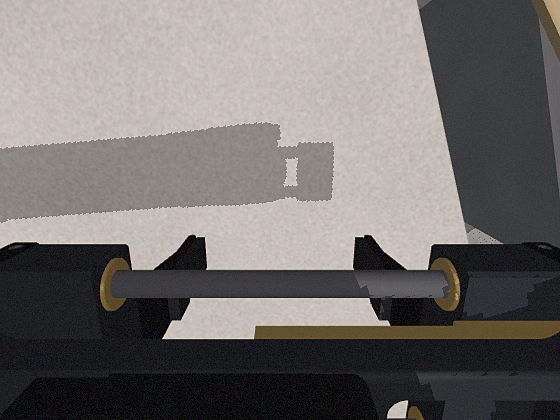

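```bash
python3 - <<'E'
import cv2
a=cv2.imread('pics/top0.png'); b=cv2.imread('pics/scene0.png')
cv2.imwrite('pics/crop1.png',cv2.resize(a[160:245,140:260],None,fx=6,fy=6,interpolation=cv2.INTER_CUBIC))
cv2.imwrite('pics/crop2.png',cv2.resize(b[175:260,310:440],None,fx=6,fy=6,interpolation=cv2.INTER_CUBIC))
cv2.imwrite('pics/crop3.png',cv2.resize(cv2.hconcat([a[165:225,295:365],b[230:290,230:300]]),None,fx=5,fy=5,interpolation=cv2.INTER_CUBIC))
E
```

```text
(no output)
```

View pics/crop1.png

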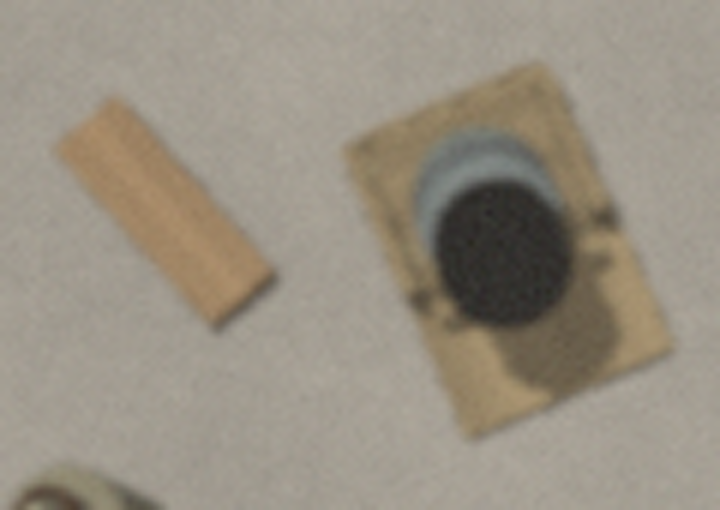

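View pics/crop2.png

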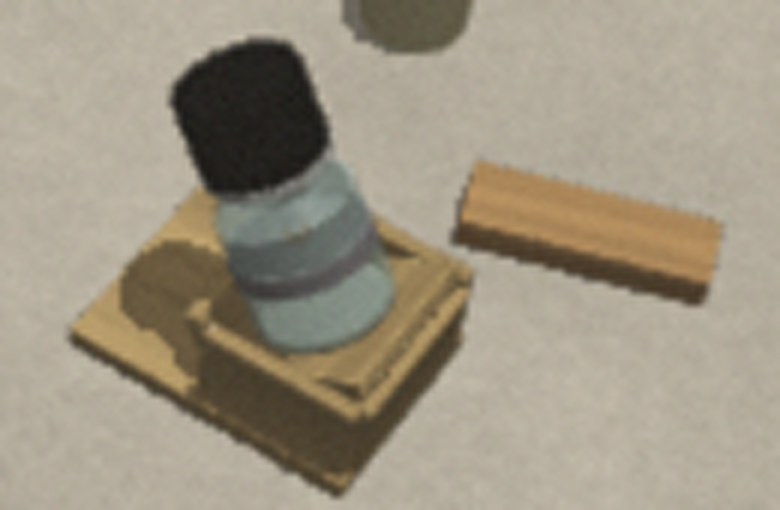

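View pics/crop3.png

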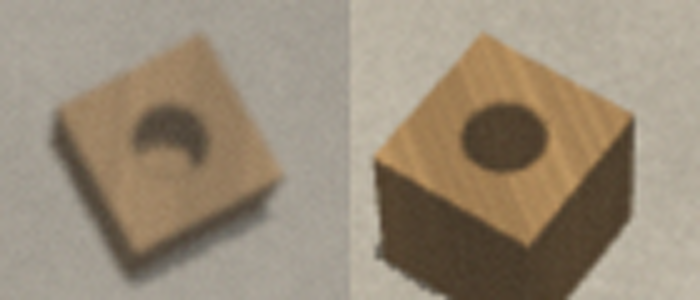

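```bash
cat > h.py <<'E'
import numpy as np, cv2
from bench import r
from scipy.spatial.transform import Rotation as Ro
I={n:r.camera_info(n) for n in("scene","top")}
def ray(n,uv):
    c=I[n]; d=np.linalg.inv(c["intrinsics"])@[uv[0],uv[1],1]; R=c["R"]
    return -R.T@c["t"], R.T@d
def plane(n,uv,z):
    o,d=ray(n,uv); return o+d*(z-o[2])/d[2]
def tri(u1,u2):
    o1,d1=ray("scene",u1);o2,d2=ray("top",u2)
    s=np.linalg.lstsq(np.c_[d1,-d2],o2-o1,rcond=None)[0]
    p=o1+d1*s[0];q=o2+d2*s[1]; return (p+q)/2,np.linalg.norm(p-q)
def proj(n,X):
    c=I[n]; x=c["intrinsics"]@(c["R"]@np.asarray(X)+c["t"]); return x[:2]/x[2]
def tool(s=None):
    s=s or r.read_state(); return np.array(s["ee_pos"]),Ro.from_quat(s["eef_rot"])
E
python3 - <<'E'
from h import *
a=cv2.imread('pics/top0.png'); b=cv2.imread('pics/scene0.png')
def dark(im,x0,y0,x1,y1,t):
    g=im[y0:y1,x0:x1].max(2); m=(g<t).astype(np.uint8)
    n,l,st,ce=cv2.connectedComponentsWithStats(m); i=1+st[1:,4].argmax()
    mk=(l==i).astype(np.uint8);c=max(cv2.findContours(mk,0,1)[0],key=cv2.contourArea)
    M=cv2.moments(c); print(st[i],M['m00']); return np.array([M['m10']/M['m00']+x0,M['m01']/M['m00']+y0])
ct=dark(a,205,180,245,220,62); cs=dark(b,330,175,372,215,62); print(ct,cs)
C,e=tri(cs,ct); print("cap centre",C,e)
t=lambda p:(p[0]/6+140-.4,p[1]/6+160-.4)
P=[plane("top",t(p),.01)[:2] for p in[(540,60),(345,150),(470,437),(672,350)]]; print(np.round(P,3))
far=(P[0]+P[1])/2; near=(P[2]+P[3])/2; d=near-far; e2=P[0]-P[1]
print("lean az",np.degrees(np.arctan2(d[1],d[0])), "cross az",np.degrees(np.arctan2(e2[1],e2[0])))
B,e=tri((261,257.2),(329,192.8)); print("bore",B,e, plane("scene",(261,257.2),.1),plane("top",(329,192.8),.1))
# block corners
f=lambda p:(p[0]/5+295-.4,p[1]/5+165-.4); g=lambda p:((p[0]-350)/5+230-.4,p[1]/5+230-.4)
Q=[plane("top",f(p),.1)[:2] for p in[(200,32),(55,110),(135,258),(283,180)]];print(np.round(Q,3),np.mean(Q,0))
Q=[plane("scene",g(p),.1)[:2] for p in[(485,33),(375,158),(528,247),(634,117)]];print(np.round(Q,3),np.mean(Q,0))
lz=np.arctan2(d[1],d[0]); ax=np.r_[.5*np.cos(lz),.5*np.sin(lz),np.cos(np.pi/6)]
for k in (-.1185,-.0,.0225): print(k,C+ax*k,proj("scene",C+ax*k),proj("top",C+ax*k))
p,R=tool(); print(R.as_matrix())
E
```

```text
[  8  11  22  23 390] 357.5
[  9   7  25  25 478] 441.5
[223.44102564 202.004662  ] [351.18422046 194.22272556]
cap centre [0.60713388 0.17441318 0.14934593] 3.89590243529051e-05
[[0.741 0.177]
 [0.689 0.278]
 [0.537 0.205]
 [0.586 0.101]]
lean az -154.06668496426357 cross az -63.053276366377304
bore [ 0.65299467 -0.13223139  0.097511  ] 0.001952633419907686 [ 0.65498311 -0.13204688  0.1       ] [ 0.65204921 -0.13289779  0.1       ]
[[ 0.719 -0.149]
 [ 0.669 -0.063]
 [ 0.581 -0.111]
 [ 0.63  -0.199]] [ 0.64988034 -0.13065683]
[[ 0.586 -0.112]
 [ 0.635 -0.2  ]
 [ 0.721 -0.152]
 [ 0.673 -0.066]] [ 0.65402069 -0.13238505]
-0.1185 [0.66041763 0.20032468 0.04672192] [364.37227304 226.83450337] [219.72036394 191.49050945]
-0.0 [0.60713388 0.17441318 0.14934593] [351.1911244  194.22182068] [223.44696427 202.00800757]
0.0225 [0.59701672 0.16949328 0.1688315 ] [348.56842432 187.73275905] [224.22114909 204.1929715 ]
[[-3.33336366e-04  3.47350284e-01  9.37735394e-01]
 [-1.01598404e-03  9.37734845e-01 -3.47350441e-01]
 [-9.99999428e-01 -1.06850872e-03  4.03212172e-05]]
```

```bash
cat >> h.py <<'E'
def go(target, s=None):
    p,R=tool(s); d=R.inv().apply(np.asarray(target)-p)*100
    return np.round(d,2)
def st():
    s=r.read_state(); p,R=tool(s); M=R.as_matrix()
    print("t",round(s["time"],2),"p",np.round(p,4),"q",np.round(s["joint_positions"],3),"x",np.round(M[:,0],3),"y",np.round(M[:,1],3),"f",np.round(s["ft_force"],1),"m",np.round(s["torque"],2),"w",round(s["width"],4))
E
python3 -m jog '[{"slide":[-1.3,-0.6,3.7],"roll":7},{"slide":[-2.6,-1.2,7.5],"roll":14},{"slide":[-3.8,-1.8,11.2],"roll":21},{"slide":[-5.1,-2.4,15.0],"roll":28},{"slide":[-6.4,-3.0,18.7],"roll":35}]' 0
python3 -c "
from h import *
st();print(go([.674,.329,.40]))"
```

```text
time: 0.57
ee_pos: [0.3834, 0.4914, 0.2865]
eef_rot: [0.33, 0.625, -0.331, 0.625]
ft_force: [0.9, 0.1, -0.4]
width: 0.0871
t 0.57 p [0.3834 0.4914 0.2865] q [-1.071  0.303  0.115  1.37  -0.034  1.472 -0.358] x [-0.    -0.001 -1.   ] y [ 0.826  0.564 -0.001] f [ 0.9  0.1 -0.4] m [ 0.01 -0.04 -0.01] w 0.0871
[-11.34  14.83  29.81]
```

```bash
python3 -m jog '[{"slide":[-1.3,1.7,3.4],"roll":7},{"slide":[-2.6,3.4,6.8],"roll":14},{"slide":[-3.9,5.1,10.2],"roll":21},{"slide":[-5.2,6.8,13.6],"roll":28},{"slide":[-6.5,8.5,17.0],"roll":35}]' 
python3 -c "
from h import *
st();print(go([.674,.329,.40]))"
```

```text
time: 0.98
ee_pos: [0.5507, 0.3979, 0.3521]
eef_rot: [-0.504, -0.495, 0.505, -0.496]
ft_force: [0.8, 1.1, -0.4]
width: 0.0868
t 0.98 p [0.5507 0.3979 0.3521] q [-0.879  0.443  0.297  1.067 -0.125  1.649 -0.636] x [-0.    -0.001 -1.   ] y [ 1.    -0.017 -0.   ] f [ 0.8  1.1 -0.4] m [-0.01  0.04 -0.01] w 0.0868
[-4.79 12.44  6.68]
```

```bash
python3 -m jog '[{"slide":[-1.2,3.1,1.7],"roll":7},{"slide":[-2.4,6.2,3.3],"roll":14},{"slide":[-3.6,9.3,5.0],"roll":21},{"slide":[-4.8,12.4,6.7],"roll":28},{"slide":[-4.8,12.4,6.7],"roll":35}]' 
python3 -c "
from h import *
st();print(go([.899,.438,.40]))"
```

```text
time: 1.4
ee_pos: [0.679, 0.3234, 0.3987]
eef_rot: [-0.631, -0.315, 0.633, -0.319]
ft_force: [0.1, -0.3, -1.4]
width: 0.0869
t 1.4 p [0.679  0.3234 0.3987] q [-0.662  0.701  0.43   0.608 -0.278  1.869 -1.049] x [ 0.001 -0.006 -1.   ] y [ 0.801 -0.598  0.005] f [ 0.1 -0.3 -1.4] m [-0.11  0.06 -0.02] w 0.0869
[ -0.18  10.78 -22.34]
```

```bash
python3 -m jog '[{"slide":[0,1.7,-3.6],"roll":7},{"slide":[0,3.4,-7.2],"roll":14},{"slide":[0,5.2,-10.8],"roll":21},{"slide":[0,7,-14.4],"roll":28},{"slide":[0,9,-18],"roll":28}]' 
python3 -c "
from h import *
st();print(go([.899,.438,.40]))"
```

```text
time: 1.82
ee_pos: [0.7295, 0.3338, 0.3995]
eef_rot: [0.674, 0.239, -0.663, 0.22]
ft_force: [0.5, -1.3, 2.0]
width: 0.0869
t 1.82 p [0.7295 0.3338 0.3995] q [-0.573  0.975  1.023  0.213 -0.948  2.03  -1.292] x [ 0.006  0.03  -1.   ] y [ 0.613 -0.79  -0.02 ] f [ 0.5 -1.3  2. ] m [-0.15  0.09 -0.02] w 0.0869
[  0.36   2.16 -19.78]
```

```bash
python3 -m jog '[{"slide":[0,0.5,-4],"roll":0},{"slide":[0,1,-8],"roll":0},{"slide":[0,1.5,-12],"roll":0},{"slide":[0,2,-16],"roll":0},{"slide":[0,2,-20],"roll":0}]' 
python3 -c "
from h import *
st();print(go([.899,.438,.40]))"
```

```text
time: 2.23
ee_pos: [0.7285, 0.3475, 0.3897]
eef_rot: [0.671, 0.238, -0.667, 0.221]
ft_force: [0.2, 0.2, 0.6]
width: 0.087
t 2.23 p [0.7285 0.3475 0.3897] q [-0.564  1.03   1.328  0.161 -1.268  2.058 -1.309] x [-0.002  0.026 -1.   ] y [ 0.614 -0.789 -0.022] f [0.2 0.2 0.6] m [-0.14  0.16  0.01] w 0.087
[ -0.84   3.31 -19.03]
```

```bash
python3 -m jog '[{"slide":[-4,0,-1],"roll":0},{"slide":[-8,0,-2],"roll":0},{"slide":[-12,0,-3],"roll":0},{"slide":[-16,0,-4],"roll":0},{"slide":[-20,0,-4],"roll":0}]' 
python3 -c "
from h import *
st();print(go([.899,.438,.40]))"
```

```text
time: 2.65
ee_pos: [0.716, 0.3476, 0.4463]
eef_rot: [0.695, 0.242, -0.641, 0.216]
ft_force: [-0.1, -0.3, -0.0]
width: 0.0874
t 2.65 p [0.716  0.3476 0.4463] q [-0.576  0.959  1.335  0.161 -1.267  2.058 -1.317] x [ 0.06   0.059 -0.996] y [ 0.614 -0.789 -0.01 ] f [-0.1 -0.3 -0. ] m [-0.19  0.16 -0.01] w 0.0874
[  6.25   4.15 -19.55]
```

```bash
python3 -m jog '[{"slide":[-4,1,0],"roll":0},{"slide":[-8,2,0],"roll":0},{"slide":[-12,3,0],"roll":0},{"slide":[-16,4,0],"roll":0},{"slide":[-20,5,0],"roll":0}]' 
python3 -c "
from h import *
st()"
```

```text
time: 3.07
ee_pos: [0.7164, 0.3069, 0.5059]
eef_rot: [0.721, 0.244, -0.613, 0.212]
ft_force: [0.1, 0.3, -0.2]
width: 0.0872
t 3.07 p [0.7164 0.3069 0.5059] q [-0.533  0.883  1.339  0.162 -1.267  2.058 -1.274] x [ 0.129  0.092 -0.987] y [ 0.612 -0.791  0.006] f [ 0.1  0.3 -0.2] m [-0.21  0.24 -0.03] w 0.0872
```

```bash
python3 -m jog '[{"slide":[-40,16,0],"roll":0},{"slide":[-40,16,0],"roll":0},{"slide":[-40,16,0],"roll":0},{"slide":[-40,16,0],"roll":0},{"slide":[-40,16,0],"roll":0}]' 
python3 -c "
from h import *
st()"
```

```text
time: 3.48
ee_pos: [0.7227, 0.2346, 0.5603]
eef_rot: [0.745, 0.243, -0.585, 0.21]
ft_force: [-0.5, 0.6, 0.4]
width: 0.0871
t 3.48 p [0.7227 0.2346 0.5603] q [-0.442  0.811  1.33   0.162 -1.267  2.058 -1.192] x [ 0.197  0.117 -0.973] y [ 0.608 -0.794  0.028] f [-0.5  0.6  0.4] m [-0.22  0.37  0.06] w 0.0871
```

```bash
python3 -m jog '[{"slide":[-40,12,0],"roll":0},{"slide":[-40,12,0],"roll":0},{"slide":[-40,12,0],"roll":0},{"slide":[-40,12,0],"roll":0},{"slide":[-40,12,0],"roll":0}]' 
python3 -c "
from h import *
st()"
```

```text
time: 3.9
ee_pos: [0.7144, 0.1767, 0.6145]
eef_rot: [0.768, 0.24, -0.555, 0.209]
ft_force: [-0.0, 0.8, -0.5]
width: 0.0869
t 3.9 p [0.7144 0.1767 0.6145] q [-0.37   0.738  1.318  0.162 -1.267  2.058 -1.13 ] x [ 0.268  0.137 -0.954] y [ 0.601 -0.797  0.054] f [-0.   0.8 -0.5] m [-0.21  0.49  0.01] w 0.0869
```

```bash
python3 -m jog '[{"slide":[-40,4,0],"roll":0},{"slide":[-40,4,0],"roll":0},{"slide":[-40,4,0],"roll":0},{"slide":[-40,4,0],"roll":0},{"slide":[-40,4,0],"roll":0}]' 
python3 -c "
from h import *
st()"
```

```text
time: 4.32
ee_pos: [0.6901, 0.1485, 0.6708]
eef_rot: [0.792, 0.237, -0.523, 0.208]
ft_force: [0.8, -0.8, -0.5]
width: 0.0871
t 4.32 p [0.6901 0.1485 0.6708] q [-0.344  0.659  1.316  0.161 -1.267  2.058 -1.109] x [ 0.341  0.157 -0.927] y [ 0.593 -0.801  0.082] f [ 0.8 -0.8 -0.5] m [-0.25  0.52 -0.03] w 0.0871
```

```bash
python3 -m jog '[{"slide":[-40,-10,0],"roll":0},{"slide":[-40,-10,0],"roll":0},{"slide":[-40,-10,0],"roll":0},{"slide":[-40,-10,0],"roll":0},{"slide":[-40,-10,0],"roll":0}]' 
python3 -c "
from h import *
st()"
```

```text
time: 4.73
ee_pos: [0.647, 0.1712, 0.7283]
eef_rot: [0.814, 0.239, -0.489, 0.203]
ft_force: [0.4, -0.8, 0.1]
width: 0.0869
t 4.73 p [0.647  0.1712 0.7283] q [-0.408  0.576  1.339  0.161 -1.267  2.058 -1.157] x [ 0.407  0.19  -0.893] y [ 0.588 -0.803  0.097] f [ 0.4 -0.8  0.1] m [-0.27  0.59 -0.01] w 0.0869
```

```bash
python3 -m jog '[{"slide":[-40,-16,0],"roll":0},{"slide":[-40,-16,0],"roll":0},{"slide":[-40,-16,0],"roll":0},{"slide":[-40,-16,0],"roll":0}]' 
python3 - <<'E'
from h import *
st()
lz=np.radians(-153.6); a=np.r_[.5*np.cos(lz),.5*np.sin(lz),np.cos(np.pi/6)]
C=np.array([.6071,.1744,.1493])
p,R=tool(); x=R.as_matrix()[:,0]
print("misalign",np.degrees(np.arccos(-x@a)), a)
G=C+.0075*a; print("grip",G,"pre",go(G+.019*-a+.12*a), "tcpgrip",go(G-.019*a))
cv2.imwrite("pics/w1.png",r.camera("wrist")[:,:,::-1])
E
```

```text
time: 5.07
ee_pos: [0.6035, 0.1899, 0.7764]
eef_rot: [0.831, 0.251, -0.458, 0.191]
ft_force: [0.3, -1.2, -0.7]
width: 0.0871
t 5.07 p [0.6035 0.1899 0.7764] q [-0.463  0.501  1.339  0.161 -1.267  2.058 -1.206] x [ 0.455  0.242 -0.857] y [ 0.592 -0.801  0.089] f [ 0.3 -1.2 -0.7] m [-0.36  0.63  0.02] w 0.0871
misalign 1.2715488019026355 [-0.44785588 -0.22231759  0.8660254 ]
grip [0.60374108 0.17273262 0.15579519] pre [42.7  -4.21 32.21] tcpgrip [54.7  -4.08 32.44]
```

View pics/w1.png

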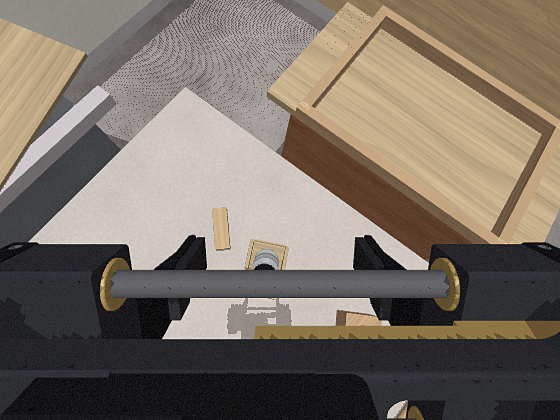

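```bash
python3 -m jog '[{"slide":[3.2,-0.3,2.4],"roll":0},{"slide":[6.4,-0.6,4.8],"roll":0},{"slide":[9.6,-0.9,7.2],"roll":0},{"slide":[12.8,-1.2,9.6],"roll":0},{"slide":[16,-1.5,12],"roll":0}]' 
cat > pre.py <<'E'
from h import *
st()
lz=np.radians(-153.6); a=np.r_[.5*np.cos(lz),.5*np.sin(lz),np.cos(np.pi/6)]
C=np.array([.6071,.1744,.1493])
p,R=tool(); x=R.as_matrix()[:,0]
print("misalign",np.degrees(np.arccos(-x@a)))
G=C+.0075*a; print("pre",go(G+.101*a), "tcpgrip",go(G-.019*a))
E
python3 pre.py
```

```text
time: 5.53
ee_pos: [0.5979, 0.1835, 0.7224]
eef_rot: [0.835, 0.249, -0.454, 0.185]
ft_force: [-0.7, -1.7, 1.8]
width: 0.0871
t 5.53 p [0.5979 0.1835 0.7224] q [-1.115  0.275  1.315  0.74  -0.588  1.781 -1.082] x [ 0.464  0.247 -0.851] y [ 0.584 -0.808  0.084] f [-0.7 -1.7  1.8] m [-0.37  0.57 -0.08] w 0.0871
misalign 1.9326232252490938
pre [38.1  -3.62 29.29] tcpgrip [50.1  -3.51 29.67]
```

```bash
python3 -m jog '[{"slide":[3.2,-0.3,2.5],"roll":0},{"slide":[6.4,-0.6,5.0],"roll":0},{"slide":[9.6,-0.9,7.5],"roll":0},{"slide":[12.8,-1.2,10],"roll":0},{"slide":[16,-1.5,12.4],"roll":0}]' 
python3 pre.py
```

```text
time: 5.95
ee_pos: [0.5843, 0.1682, 0.6287]
eef_rot: [0.835, 0.248, -0.456, 0.184]
ft_force: [5.7, -2.4, -3.9]
width: 0.087
t 5.95 p [0.5843 0.1682 0.6287] q [-1.602 -0.204  1.052  1.164  0.186  1.521 -1.39 ] x [ 0.461  0.247 -0.852] y [ 0.582 -0.809  0.081] f [ 5.7 -2.4 -3.9] m [-0.53  0.59 -0.17] w 0.087
misalign 1.7924620254653714
pre [31.21 -3.15 22.62] tcpgrip [43.21 -3.02 22.97]
```

```bash
python3 -m jog '[{"slide":[3.2,-0.3,2.5],"roll":0},{"slide":[6.4,-0.6,5.0],"roll":0},{"slide":[9.6,-0.9,7.5],"roll":0},{"slide":[12.8,-1.2,10],"roll":0},{"slide":[16,-1.5,12.4],"roll":0}]' 
python3 pre.py
```

```text
time: 6.37
ee_pos: [0.5654, 0.1537, 0.4243]
eef_rot: [0.835, 0.249, -0.456, 0.184]
ft_force: [1.0, 0.0, 0.3]
width: 0.0868
t 6.37 p [0.5654 0.1537 0.4243] q [-1.396 -0.433  0.802  1.74   0.37   1.159 -1.533] x [ 0.461  0.247 -0.852] y [ 0.583 -0.809  0.08 ] f [1.  0.  0.3] m [-0.36  0.64  0.  ] w 0.0868
misalign 1.779167213648969
pre [15.03 -1.58 10.  ] tcpgrip [27.03 -1.44 10.35]
```

```bash
python3 -m jog '[{"slide":[3,-0.3,2.0],"roll":0},{"slide":[6,-0.6,4.0],"roll":0},{"slide":[9,-0.9,6.0],"roll":0},{"slide":[12,-1.2,8],"roll":0},{"slide":[15,-1.6,10],"roll":0}]' 
python3 pre.py; python3 - <<'E'
from h import *
cv2.imwrite("pics/s2.png",r.camera("scene")[:,:,::-1]);cv2.imwrite("pics/w2.png",r.camera("wrist")[:,:,::-1])
E
```

```text
time: 6.78
ee_pos: [0.5574, 0.1498, 0.241]
eef_rot: [0.834, 0.248, -0.456, 0.184]
ft_force: [0.7, -0.2, -1.1]
width: 0.0869
t 6.78 p [0.5574 0.1498 0.241 ] q [-1.383 -0.406  0.927  2.088  0.4    0.774 -1.542] x [ 0.46   0.247 -0.853] y [ 0.582 -0.809  0.08 ] f [ 0.7 -0.2 -1.1] m [-0.36  0.62 -0.02] w 0.0869
misalign 1.7263095165898281
pre [-0.13  0.04 -0.21] tcpgrip [11.87  0.18  0.12]
```

View pics/s2.png

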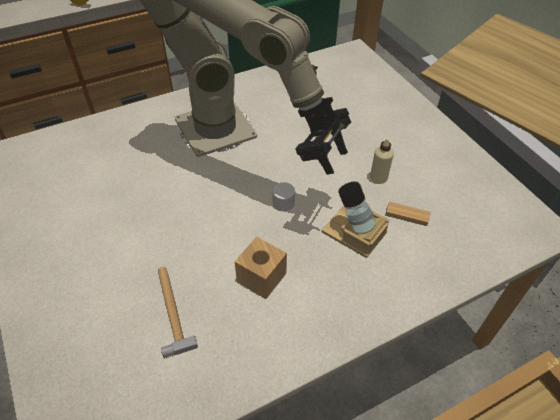

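View pics/w2.png

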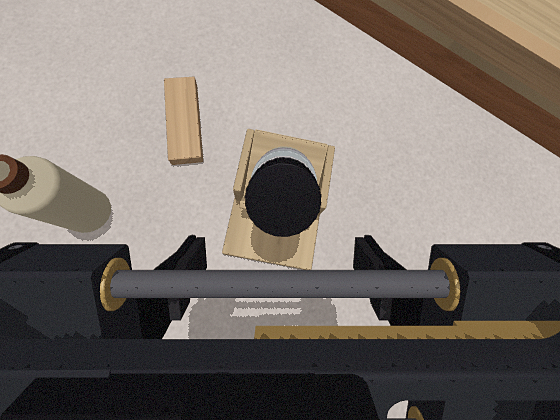

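```bash
python3 - <<'E'
from h import *
im=cv2.imread("pics/w2.png")
g=im[120:255,225:345]; m=((g.max(2)<50)*255).astype(np.uint8)
cs=cv2.findContours(m,0,1)[0]; c=max(cs,key=cv2.contourArea); print(cv2.contourArea(c),cv2.minEnclosingCircle(c),cv2.fitEllipse(c))
ci=r.camera_info("wrist"); H=ci["hand_eye"];K=ci["intrinsics"]
p,R=tool()
lz=np.radians(-153.6); a=np.r_[.5*np.cos(lz),.5*np.sin(lz),np.cos(np.pi/6)]
C=np.array([.6071,.1744,.1493])
def pw(X):
    t=R.inv().apply(X-p); c=np.linalg.inv(H)@np.r_[t,1]; u=K@c[:3]; return u[:2]/u[2]
for k in(.0225,-.0225,-.0335,-.1185): print(k,pw(C+k*a))
# silhouette rim of top
e1=np.cross(a,[0,0,1]);e1/=np.linalg.norm(e1);e2=np.cross(a,e1)
q=np.array([pw(C+.0225*a+.032*(np.cos(t)*e1+np.sin(t)*e2)) for t in np.linspace(0,6.28,40)]); print(q.min(0),q.max(0))
# measure top disk centre by ray at plane thru C+.0225a normal a
x,y,w,h=cv2.boundingRect(c);print(x+225,y+120,w,h)
E
python3 - <<'E'
import cv2
im=cv2.imread("pics/w2.png")[110:280,200:370]
cv2.imwrite("pics/w2c.png",cv2.resize(cv2.convertScaleAbs(im,alpha=2.2),None,fx=3.5,fy=3.5))
E
```

```text
4554.5 ((58.01837921142578, 76.5937728881836), 39.60696792602539) ((57.66046905517578, 77.14904022216797), (74.54261779785156, 77.93840789794922), 3.1215224266052246)
0.0225 [283.46607157 205.68639952]
-0.0225 [283.44358291 193.86843794]
-0.0335 [283.43904576 191.48412624]
-0.1185 [283.4122831  177.42013962]
[245.88255318 168.2463806 ] [321.16027011 240.8622901 ]
245 157 76 80
```

View pics/w2c.png

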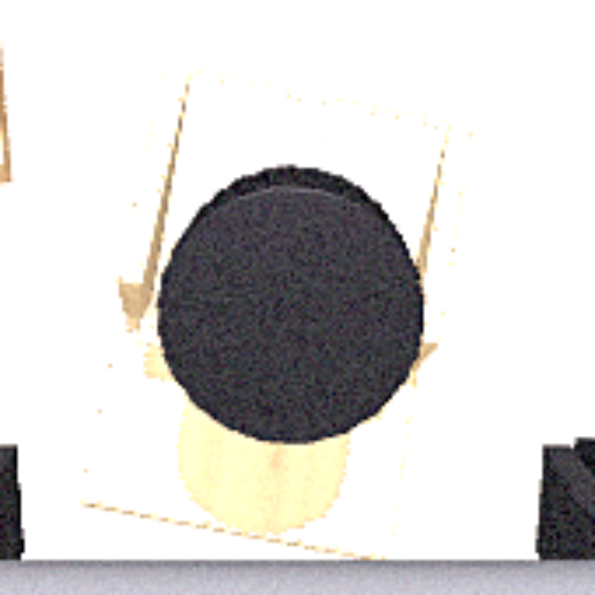

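```bash
python3 -m jog '[{"slide":[3,0.2,-0.2],"roll":0},{"slide":[6,0.2,-0.2],"roll":0},{"slide":[8.5,0.2,-0.2],"roll":0},{"slide":[10.5,0.2,-0.2],"roll":0},{"slide":[11.9,0.2,-0.2],"roll":0}]' 
python3 pre.py; python3 - <<'E'
from h import *
im=r.camera("wrist")[:,:,::-1]
cv2.imwrite("pics/w3.png",cv2.convertScaleAbs(im,alpha=2.2))
im=r.camera("scene")[:,:,::-1]
cv2.imwrite("pics/s3.png",cv2.resize(im[120:270,270:450],None,fx=4,fy=4))
E
```

```text
time: 7.3
ee_pos: [0.5914, 0.1787, 0.1593]
eef_rot: [0.826, 0.257, -0.467, 0.185]
ft_force: [-1.1, 0.2, 1.7]
width: 0.0872
t 7.3 p [0.5914 0.1787 0.1593] q [-1.514  0.011  1.248  2.086 -0.265  0.559 -0.989] x [ 0.431  0.252 -0.866] y [ 0.598 -0.799  0.065] f [-1.1  0.2  1.7] m [-0.31  0.66  0.08] w 0.0872
misalign 1.9479972721822425
pre [-9.41  0.85 -0.39] tcpgrip [ 2.58  1.25 -0.32]
```

View pics/w3.png

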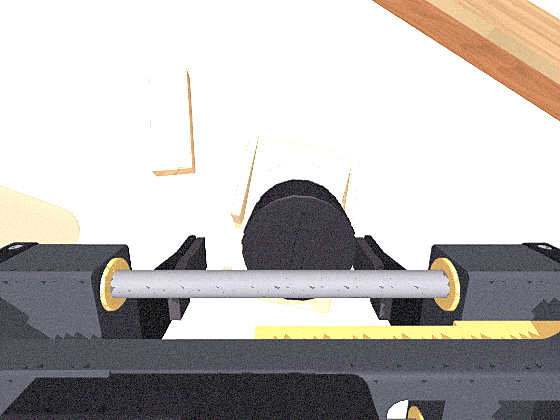

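View pics/s3.png

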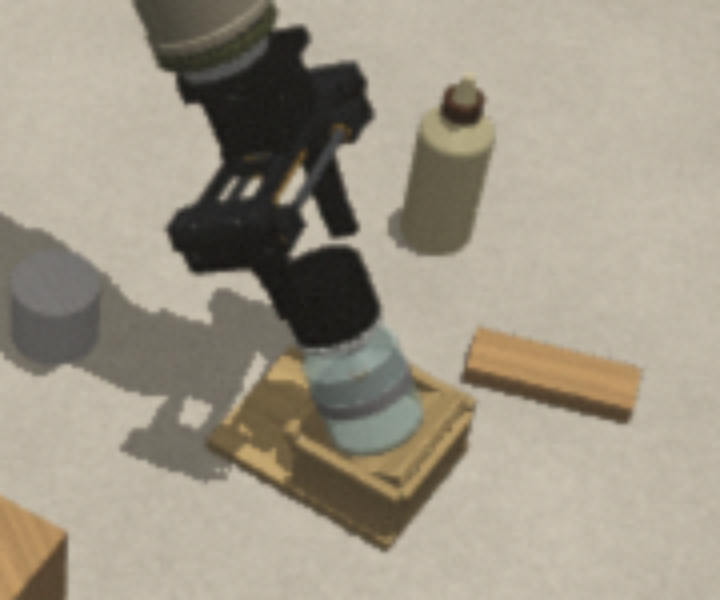

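```bash
python3 -m jog '[{"slide":[0,0.6,-0.3],"roll":0},{"slide":[0,1.25,-0.5],"roll":0},{"slide":[0,1.25,-0.5],"roll":0}]' 
python3 pre.py
```

```text
time: 7.65
ee_pos: [0.6033, 0.1703, 0.1632]
eef_rot: [0.825, 0.256, -0.468, 0.187]
ft_force: [-0.5, 0.2, -0.5]
width: 0.0871
t 7.65 p [0.6033 0.1703 0.1632] q [-1.463  0.072  1.245  2.058 -0.381  0.587 -0.879] x [ 0.432  0.247 -0.867] y [ 0.597 -0.799  0.07 ] f [-0.5  0.2 -0.5] m [-0.37  0.58 -0.08] w 0.0871
misalign 1.6659182236678063
pre [-9.38 -0.51  0.18] tcpgrip [ 2.62 -0.17  0.2 ]
```

```bash
python3 -m jog '[{"slide":[0.7,-0.1,0],"roll":0},{"slide":[1.4,-0.2,0],"roll":0},{"slide":[2.1,-0.2,0],"roll":0},{"slide":[2.6,-0.2,0],"roll":0},{"slide":[2.6,-0.2,0],"roll":0}]' 
python3 pre.py; python3 - <<'E'
from h import *
im=r.camera("wrist")[:,:,::-1]
cv2.imwrite("pics/w4.png",cv2.convertScaleAbs(im,alpha=2.2))
E
```

```text
time: 8.07
ee_pos: [0.613, 0.1788, 0.1408]
eef_rot: [0.825, 0.256, -0.468, 0.188]
ft_force: [-0.0, 0.2, -0.9]
width: 0.0871
t 8.07 p [0.613  0.1788 0.1408] q [-1.328  0.187  1.135  2.051 -0.586  0.573 -0.725] x [ 0.431  0.247 -0.868] y [ 0.598 -0.799  0.07 ] f [-0.   0.2 -0.9] m [-0.38  0.63 -0.01] w 0.0871
misalign 1.7102902911426008
pre [-11.94  -0.27   0.21] tcpgrip [0.05 0.09 0.23]
```

View pics/w4.png

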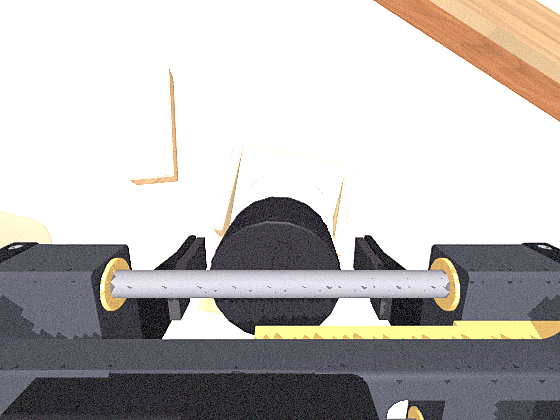

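```bash
python3 -m jog '[{"slide":[0,-0.05,0],"roll":0},{"slide":[0,-0.05,0],"roll":0},{"slide":[0,-0.05,0],"roll":0},{"slide":[0,-0.05,0],"roll":0},{"slide":[0,-0.05,0],"roll":0}]' 1 15
python3 pre.py
```

```text
time: 8.53
ee_pos: [0.6126, 0.1794, 0.1414]
eef_rot: [0.825, 0.256, -0.468, 0.187]
ft_force: [-3.9, 0.1, 4.7]
width: 0.0639
t 8.53 p [0.6126 0.1794 0.1414] q [-1.334  0.185  1.141  2.052 -0.586  0.574 -0.726] x [ 0.431  0.248 -0.868] y [ 0.598 -0.798  0.069] f [-3.9  0.1  4.7] m [-0.16  0.91  0.14] w 0.0639
misalign 1.7501585210379975
pre [-11.89  -0.21   0.23] tcpgrip [0.1  0.16 0.26]
```

```bash
python3 -m jog '[{"slide":[0,0,0],"roll":0},{"slide":[0.2,0,0],"roll":0},{"slide":[0.4,0,0],"roll":0},{"slide":[0.6,0,0],"roll":0},{"slide":[0.6,0,0],"roll":0}]' 1 45
cat > pr.py <<'E'
from h import *
st()
a=np.array([-0.44785588,-0.22231759,0.8660254]); s=r.read_state(); p,R=tool(s)
p0=np.array([.6126,.1794,.1414]); x=R.as_matrix()[:,0]
print("depth mm",-(p-p0)@a*1e3,"lateral",np.round(((p-p0)-((p-p0)@a)*a)*1e3,1),"f tool",np.round(R.inv().apply(s["ft_force"]),1),"m tool",np.round(R.inv().apply(s["torque"]),2),"mis",np.degrees(np.arccos(-x@a)))
E
python3 pr.py
```

```text
time: 8.95
ee_pos: [0.6155, 0.1807, 0.136]
eef_rot: [0.825, 0.256, -0.468, 0.187]
ft_force: [-6.3, -1.8, 8.3]
width: 0.063
t 8.95 p [0.6155 0.1807 0.136 ] q [-1.304  0.207  1.114  2.049 -0.623  0.57  -0.698] x [ 0.431  0.247 -0.868] y [ 0.598 -0.799  0.069] f [-6.3 -1.8  8.3] m [-0.39  0.95  0.1 ] w 0.063
depth mm 6.235896502577205 lateral [ 0.1 -0.1  0. ] f tool [-10.4  -1.7   1.2] m tool [-0.02 -0.99 -0.31] mis 1.725727875245752
```

```bash
python3 -m jog '[{"slide":[0.2,0,0],"roll":0},{"slide":[0.4,0,0],"roll":0},{"slide":[0.4,0,0],"roll":0}]'
python3 pr.py
```

```text
time: 9.2
ee_pos: [0.6174, 0.1815, 0.1324]
eef_rot: [0.825, 0.256, -0.468, 0.187]
ft_force: [-7.5, -2.9, 9.3]
width: 0.0633
t 9.2 p [0.6174 0.1815 0.1324] q [-1.285  0.22   1.097  2.047 -0.646  0.568 -0.68 ] x [ 0.431  0.247 -0.868] y [ 0.597 -0.799  0.069] f [-7.5 -2.9  9.3] m [-0.28  1.13  0.21] w 0.0633
depth mm 10.414895718757359 lateral [ 0.1 -0.2  0. ] f tool [-12.   -1.5   2.1] m tool [-0.03 -1.05 -0.54] mis 1.7249473354222578
```

```bash
python3 -m jog '[{"slide":[0,0,0],"roll":-4},{"slide":[0,0,0],"roll":-8},{"slide":[0,0,0],"roll":-12},{"slide":[0,0,0],"roll":-15}]'
python3 pr.py
```

```text
time: 9.53
ee_pos: [0.618, 0.1812, 0.1329]
eef_rot: [0.793, 0.315, -0.43, 0.294]
ft_force: [-5.8, -2.2, 9.7]
width: 0.0633
t 9.53 p [0.618  0.1812 0.1329] q [-1.237  0.202  1.038  2.045 -0.605  0.557 -0.449] x [ 0.432  0.248 -0.867] y [ 0.753 -0.628  0.196] f [-5.8 -2.2  9.7] m [-0.34  1.01 -0.04] w 0.0633
depth mm 10.18707126051003 lateral [ 0.9 -0.4  0.3] f tool [-11.4  -1.1   0.1] m tool [ 0.13 -0.89 -0.56] mis 1.7020753138169225
```

```bash
python3 -m jog '[{"slide":[0,0,0],"roll":-5},{"slide":[0,0,0],"roll":-10},{"slide":[0,0,0],"roll":-15},{"slide":[0,0,0],"roll":-20},{"slide":[0,0,0],"roll":-20}]'
python3 pr.py
```

```text
time: 9.95
ee_pos: [0.6185, 0.1811, 0.1334]
eef_rot: [0.729, 0.386, -0.367, 0.429]
ft_force: [-5.9, -1.6, 9.1]
width: 0.0629
t 9.95 p [0.6185 0.1811 0.1334] q [-1.173  0.183  0.962  2.042 -0.56   0.546 -0.132] x [ 0.433  0.248 -0.867] y [ 0.878 -0.333  0.343] f [-5.9 -1.6  9.1] m [-0.39  1.06  0.23] w 0.0629
depth mm 9.958428821709468 lateral [ 1.5 -0.5  0.6] f tool [-10.8  -1.5  -0.7] m tool [-0.1  -0.62 -0.97] mis 1.7031975600214024
```

```bash
python3 - <<'E'
from h import *
im=r.camera("wrist")[:,:,::-1]; cv2.imwrite("pics/w5r.png",im)
b=cv2.imread("pics/w4.png")[180:350,190:370]
f=cv2.convertScaleAbs(im,alpha=2.2)[180:350,190:370]
cv2.imwrite("pics/w5.png",cv2.resize(cv2.convertScaleAbs(cv2.hconcat([b,f]),alpha=1.6),None,fx=2.2,fy=2.2,interpolation=2))
E
```

```text
(no output)
```

View pics/w5.png

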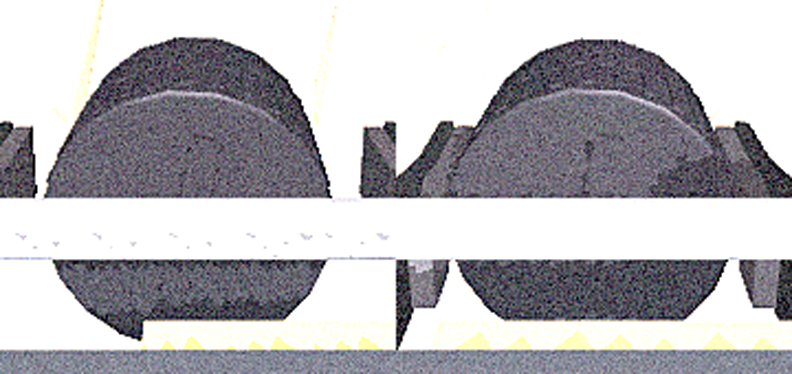

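```bash
python3 -m jog '[{"slide":[0,0,0],"roll":-5},{"slide":[0,0,0],"roll":-10},{"slide":[0,0,0],"roll":-14},{"slide":[0,0,0],"roll":-17},{"slide":[0,0,0],"roll":-17}]'
python3 pr.py
```

```text
time: 10.42
ee_pos: [0.6186, 0.1813, 0.1336]
eef_rot: [0.658, 0.436, -0.306, 0.532]
ft_force: [-7.0, -1.4, 8.8]
width: 0.0633
t 10.42 p [0.6186 0.1813 0.1336] q [-1.122  0.171  0.903  2.04  -0.53   0.54   0.139] x [ 0.433  0.249 -0.867] y [ 0.9   -0.053  0.434] f [-7.  -1.4  8.8] m [-0.35  1.26  0.25] w 0.0633
depth mm 9.861401340038054 lateral [ 1.6 -0.3  0.8] f tool [-11.   -2.4  -1.2] m tool [-0.05 -0.27 -1.3 ] mis 1.7411575863945288
```

```bash
python3 -m jog '[{"slide":[-0.5,0,0],"roll":0},{"slide":[-1.0,0,0],"roll":0},{"slide":[-1.6,0,0],"roll":0},{"slide":[-2.2,0,0],"roll":0}]'
python3 pr.py
```

```text
time: 10.75
ee_pos: [0.6088, 0.1757, 0.1522]
eef_rot: [0.658, 0.436, -0.306, 0.532]
ft_force: [0.4, -0.7, -0.4]
width: 0.0631
t 10.75 p [0.6088 0.1757 0.1522] q [-1.183  0.098  0.949  2.049 -0.402  0.562  0.039] x [ 0.432  0.248 -0.867] y [ 0.9   -0.053  0.433] f [ 0.4 -0.7 -0.4] m [-0.42  0.63  0.02] w 0.0631
depth mm -11.929062730335044 lateral [ 1.5 -1.1  0.5] f tool [0.3 0.2 0.8] m tool [-0.04 -0.41 -0.64] mis 1.7309813205417484
```

```bash
python3 -m jog '[{"slide":[-0.8,0,0],"roll":0},{"slide":[-1.6,0,0],"roll":0},{"slide":[-2.4,0,0],"roll":0},{"slide":[-3.0,0,0],"roll":0},{"slide":[-3.0,0,0],"roll":0}]'
python3 pr.py; python3 - <<'E'
from h import *
im=r.camera("scene")[:,:,::-1]
cv2.imwrite("pics/s4.png",cv2.resize(im[120:270,270:450],None,fx=4,fy=4))
E
```

```text
time: 11.17
ee_pos: [0.596, 0.168, 0.179]
eef_rot: [0.658, 0.436, -0.306, 0.532]
ft_force: [-0.4, 1.3, -0.4]
width: 0.0633
t 11.17 p [0.596 0.168 0.179] q [-1.232 -0.021  0.964  2.054 -0.196  0.601 -0.127] x [ 0.433  0.249 -0.867] y [ 0.9   -0.054  0.434] f [-0.4  1.3 -0.4] m [-0.41  0.59  0.  ] w 0.0633
depth mm -42.5068127274726 lateral [ 2.4 -1.9  0.8] f tool [ 0.5 -0.6 -1.2] m tool [-0.03 -0.4  -0.6 ] mis 1.7428249096021247
```

View pics/s4.png

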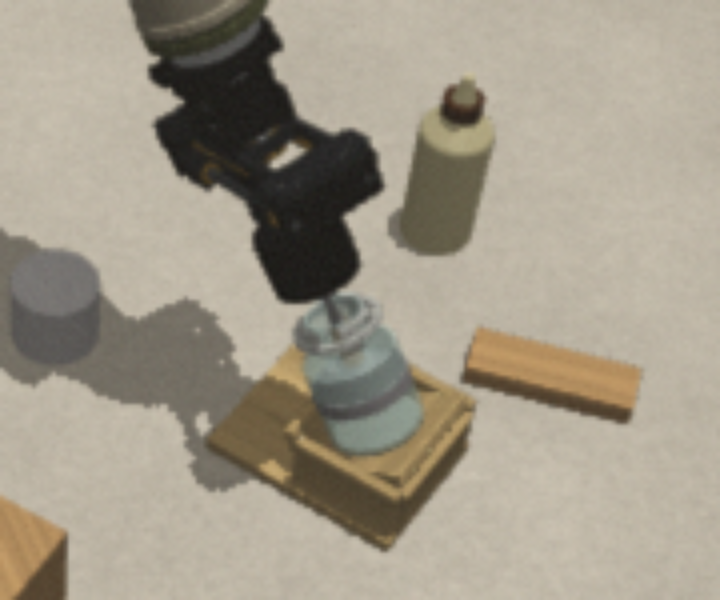

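```bash
python3 -m jog '[{"slide":[0.9,0,0],"roll":0},{"slide":[1.8,0,0],"roll":0},{"slide":[2.7,0,0],"roll":0},{"slide":[3.2,0,0],"roll":0},{"slide":[3.2,0,0],"roll":0}]'
python3 pr.py
python3 -m jog '[{"slide":[-0.9,0,0],"roll":0},{"slide":[-1.8,0,0],"roll":0},{"slide":[-2.7,0,0],"roll":0},{"slide":[-3.3,0,0],"roll":0},{"slide":[-3.3,0,0],"roll":0}]'
python3 pr.py
```

```text
time: 11.63
ee_pos: [0.6093, 0.1763, 0.1488]
eef_rot: [0.657, 0.436, -0.307, 0.532]
ft_force: [-0.0, -0.2, -1.4]
width: 0.063
t 11.63 p [0.6093 0.1763 0.1488] q [-1.197  0.112  0.968  2.049 -0.428  0.561  0.059] x [ 0.431  0.247 -0.868] y [ 0.9   -0.052  0.432] f [-0.  -0.2 -1.4] m [-0.42  0.65 -0.04] w 0.063
depth mm -8.533454712256827 lateral [ 0.6 -1.2 -0. ] f tool [ 1.2 -0.6  0.5] m tool [ 0.02 -0.43 -0.64] mis 1.7188462411804684
time: 12.05
ee_pos: [0.5954, 0.1679, 0.1785]
eef_rot: [0.658, 0.436, -0.306, 0.532]
ft_force: [1.3, -0.5, -0.5]
width: 0.0634
t 12.05 p [0.5954 0.1679 0.1785] q [-1.261 -0.023  0.992  2.055 -0.19   0.602 -0.131] x [ 0.432  0.248 -0.867] y [ 0.9   -0.053  0.433] f [ 1.3 -0.5 -0.5] m [-0.41  0.62 -0.02] w 0.0634
depth mm -42.333150946362956 lateral [ 1.8 -2.1  0.4] f tool [0.9 0.9 0.7] m tool [-0.01 -0.41 -0.62] mis 1.726600221504265
```

```bash
python3 -m jog '[{"slide":[0.9,0,0],"roll":0},{"slide":[1.8,0,0],"roll":0},{"slide":[2.7,0,0],"roll":0},{"slide":[3.2,0,0],"roll":0},{"slide":[3.2,0,0],"roll":0}]'
python3 pr.py
python3 -m jog '[{"slide":[-2,0,0],"roll":0},{"slide":[-4,0,0],"roll":0},{"slide":[-6,0,0],"roll":0},{"slide":[-8,0,0],"roll":0},{"slide":[-10,0,0],"roll":0}]'
python3 pr.py
```

```text
time: 12.47
ee_pos: [0.6089, 0.1759, 0.1491]
eef_rot: [0.657, 0.436, -0.307, 0.533]
ft_force: [-0.2, -0.2, -1.0]
width: 0.0629
t 12.47 p [0.6089 0.1759 0.1491] q [-1.222  0.113  0.996  2.05  -0.432  0.563  0.064] x [ 0.43   0.246 -0.868] y [ 0.901 -0.052  0.432] f [-0.2 -0.2 -1. ] m [-0.5   0.6  -0.03] w 0.0629
depth mm -9.069136001311975 lateral [ 0.4 -1.5 -0.2] f tool [ 0.8 -0.6  0.5] m tool [-0.04 -0.49 -0.6 ] mis 1.694016290303794
time: 12.88
ee_pos: [0.5656, 0.1507, 0.2372]
eef_rot: [0.657, 0.436, -0.307, 0.533]
ft_force: [-0.4, 0.9, -1.9]
width: 0.0634
t 12.88 p [0.5656 0.1507 0.2372] q [-1.225 -0.256  0.86   2.046  0.147  0.752 -0.407] x [ 0.432  0.246 -0.868] y [ 0.9   -0.053  0.433] f [-0.4  0.9 -1.9] m [-0.4   0.6   0.05] w 0.0634
depth mm -110.3509296666335 lateral [ 2.5 -4.2  0.2] f tool [ 1.7 -1.2 -0.4] m tool [-0.07 -0.38 -0.61] mis 1.660770080721249
```

```bash
cat > pl.py <<'E'
from h import *
from scipy.optimize import brentq
st(); p,R=tool(); M=R.as_matrix(); x,y,z=M.T
th=np.degrees(np.arctan2(-y[2],z[2])); th=[t for t in(th,th+180,th-180) if abs(t)<=110]
print("roll for level y",th)
B=np.array([.6527,-.1322,.1]); h=np.r_[x[:2],0]; h/=np.linalg.norm(h)
tip=p+.087*x; print("tip est",tip,"tip rel bore along h/side/z mm",np.round([(tip-B)@h*1e3,(tip-B)@np.cross([0,0,1],h)*1e3,(tip-B)[2]*1e3],1),"h",h)
G=p-.019*x; print("grip rel bore",np.round([(G-B)@h*1e3,(G-B)@np.cross([0,0,1],h)*1e3,(G-B)[2]*1e3],1))
for d in(.05,.02): print(d,"slide for tip above:",go(B+[0,0,d]+.006*h-.087*x))
E
python3 pl.py
```

```text
t 12.88 p [0.5656 0.1507 0.2372] q [-1.225 -0.256  0.86   2.046  0.147  0.752 -0.407] x [ 0.432  0.246 -0.868] y [ 0.9   -0.053  0.433] f [-0.4  0.9 -1.9] m [-0.4   0.6   0.05] w 0.0634
roll for level y [np.float64(60.531912073121134)]
tip est [0.60318732 0.17212883 0.16167128] tip rel bore along h/side/z mm [107.8 288.9  61.7] h [0.86858377 0.49554237 0.        ]
grip rel bore [ 55.1 288.9 153.7]
0.05 slide for tip above: [-4.04  6.01 29.78]
0.02 slide for tip above: [-1.44  4.72 30.51]
```

```bash
python3 -m jog '[{"slide":[-1.5,0.3,1.5],"roll":7},{"slide":[-3,0.8,4.5],"roll":14},{"slide":[-4,1.6,8],"roll":21},{"slide":[-4.2,2.4,12],"roll":28},{"slide":[-4.2,3.2,15.5],"roll":35}]'
python3 pl.py
```

```text
time: 13.3
ee_pos: [0.586, -0.0145, 0.2503]
eef_rot: [0.789, 0.322, -0.424, 0.307]
ft_force: [-0.4, 0.9, -1.9]
width: 0.0636
t 13.3 p [ 0.586  -0.0145  0.2503] q [-1.103 -0.29   1.094  1.978 -0.011  0.844 -0.576] x [ 0.434  0.247 -0.866] y [ 0.768 -0.605  0.212] f [-0.4  0.9 -1.9] m [-0.4   0.69  0.01] w 0.0636
roll for level y [np.float64(25.139256232603998)]
tip est [0.62376893 0.00695545 0.17494597] tip rel bore along h/side/z mm [ 43.7 135.2  74.9] h [0.86903947 0.49474275 0.        ]
grip rel bore [ -9.2 135.2 166.8]
0.05 slide for tip above: [ 0.28 10.33  9.83]
0.02 slide for tip above: [ 2.88  9.69 11.19]
```

```bash
python3 -m jog '[{"slide":[0,2.7,2.6],"roll":6},{"slide":[0,5.4,5.2],"roll":12},{"slide":[0.2,8,7.6],"roll":18},{"slide":[0.3,10.3,9.8],"roll":25},{"slide":[0.3,10.3,9.8],"roll":25}]'
python3 pl.py;  python3 - <<'E'
from h import *
im=r.camera("scene")[:,:,::-1]; cv2.imwrite("pics/s5r.png",im)
cv2.imwrite("pics/s5.png",cv2.resize(im[120:300,190:410],None,fx=3.3,fy=3.3))
im=r.camera("wrist")[:,:,::-1]; cv2.imwrite("pics/w6.png",im)
im=r.camera("top")[:,:,::-1]; cv2.imwrite("pics/t6.png",im)
E
```

```text
time: 13.72
ee_pos: [0.613, -0.1294, 0.23]
eef_rot: [0.83, 0.239, -0.48, 0.155]
ft_force: [0.1, 0.2, 1.0]
width: 0.0632
t 13.72 p [ 0.613  -0.1294  0.23  ] q [-0.779  0.225  1.282  1.855 -0.761  1.045 -0.184] x [ 0.425  0.247 -0.871] y [ 0.545 -0.838  0.029] f [0.1 0.2 1. ] m [-0.28  0.63  0.07] w 0.0632
roll for level y [np.float64(3.3238566185737852)]
tip est [ 0.64997087 -0.10796224  0.15428478] tip rel bore along h/side/z mm [ 9.8 22.3 54.3] h [0.8648834  0.50197281 0.        ]
grip rel bore [-42.3  22.3 146.6]
0.05 slide for tip above: [0.19 2.2  0.67]
0.02 slide for tip above: [2.8  2.11 2.14]
```

View pics/s5.png

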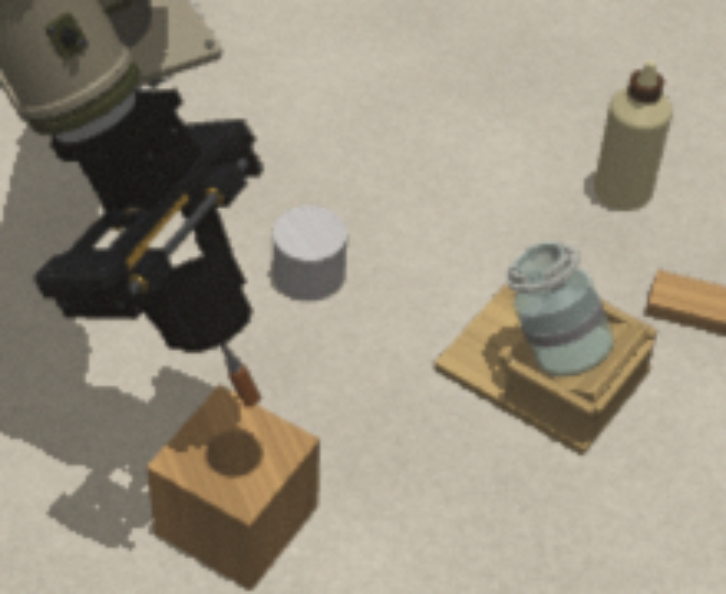

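View pics/w6.png

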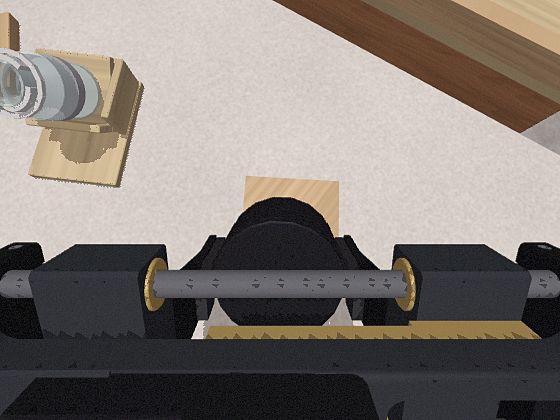

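View pics/t6.png

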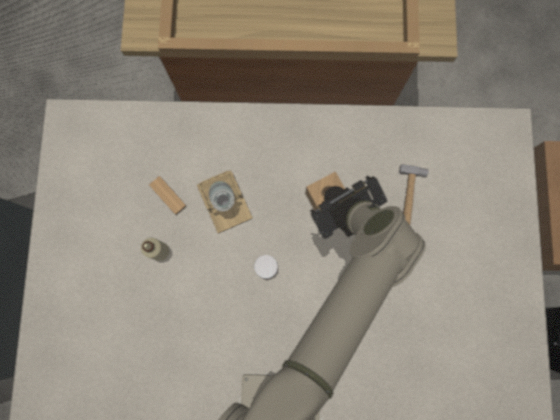

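```bash
python3 - <<'E'
from h import *
print(proj("scene",[.64997,-.10796,.15428]))
B=np.array([.6527,-.1322,.1])
print(proj("scene",B), proj("top",B))
E
python3 -m jog '[{"slide":[0,0.8,0.3],"roll":1},{"slide":[0.2,1.6,0.5],"roll":2},{"slide":[0.2,2.2,0.7],"roll":3.3},{"slide":[0.2,2.2,0.7],"roll":3.3}]'
python3 pl.py
```

```text
[268.07603379 240.22698328]
[260.57369061 256.5923802 ] [328.76687356 192.58151363]
time: 14.2
ee_pos: [0.6187, -0.1562, 0.2243]
eef_rot: [0.833, 0.22, -0.49, 0.131]
ft_force: [0.5, -0.4, -0.0]
width: 0.0631
t 14.2 p [ 0.6187 -0.1562  0.2243] q [-0.661  0.295  1.235  1.822 -0.826  1.085 -0.174] x [ 0.424  0.238 -0.874] y [ 0.496 -0.869  0.004] f [ 0.5 -0.4 -0. ] m [-0.36  0.71  0.01] w 0.0631
roll for level y [np.float64(0.4227811799913752)]
tip est [ 0.65552362 -0.13543556  0.14826314] tip rel bore along h/side/z mm [ 0.9 -4.2 48.3] h [0.87173896 0.48997059 0.        ]
grip rel bore [-50.6  -4.2 140.9]
0.05 slide for tip above: [ 0.1  -0.42 -0.54]
0.02 slide for tip above: [ 2.72 -0.43  0.92]
```

```bash
python3 -m jog '[{"slide":[1.5,-0.4,0.3],"roll":0},{"slide":[3.0,-0.4,1.1],"roll":0},{"slide":[4.5,-0.4,1.9],"roll":0},{"slide":[5.5,-0.4,2.5],"roll":0},{"slide":[5.5,-0.4,2.5],"roll":0}]'
python3 pl.py;  python3 - <<'E'
from h import *
im=r.camera("scene")[:,:,::-1]; 
cv2.imwrite("pics/s6.png",cv2.resize(im[150:300,190:350],None,fx=4,fy=4))
E
```

```text
time: 14.62
ee_pos: [0.6198, -0.1483, 0.1613]
eef_rot: [0.832, 0.222, -0.491, 0.131]
ft_force: [0.1, -0.0, -0.3]
width: 0.063
t 14.62 p [ 0.6198 -0.1483  0.1613] q [-0.583  0.369  1.142  1.894 -0.941  1.009 -0.065] x [ 0.42   0.24  -0.875] y [ 0.498 -0.867  0.001] f [ 0.1 -0.  -0.3] m [-0.38  0.7  -0.03] w 0.063
roll for level y [np.float64(0.13513554491100876)]
tip est [ 0.65631236 -0.12745002  0.08519414] tip rel bore along h/side/z mm [  5.5   2.3 -14.8] h [0.86839108 0.49587995 0.        ]
grip rel bore [-45.8   2.3  78. ]
0.05 slide for tip above: [-5.65  0.24 -3.18]
0.02 slide for tip above: [-3.02  0.24 -1.73]
```

View pics/s6.png

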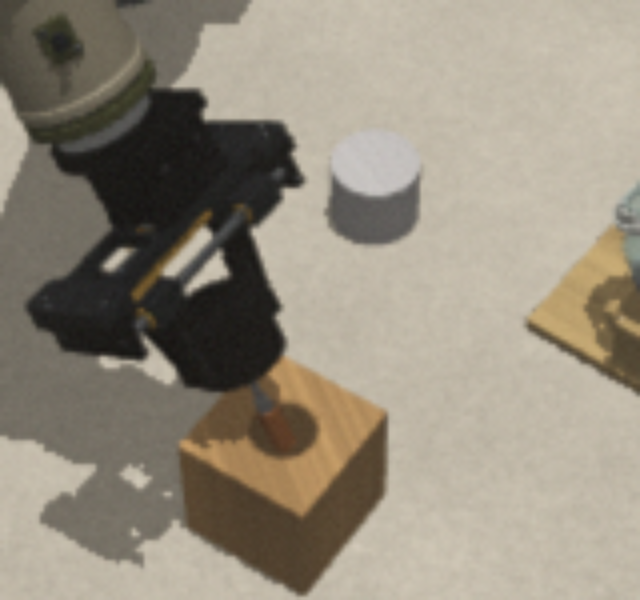

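```bash
python3 -m jog '[{"slide":[0.8,0.2,0.4],"roll":0},{"slide":[1.6,0.2,0.8],"roll":0},{"slide":[2.3,0.2,1.2],"roll":0},{"slide":[2.3,0.2,1.2],"roll":0}]'
python3 pl.py
```

```text
time: 15.0
ee_pos: [0.6213, -0.1502, 0.1352]
eef_rot: [0.832, 0.221, -0.491, 0.131]
ft_force: [-0.1, 0.4, -0.8]
width: 0.0632
t 15.0 p [ 0.6213 -0.1502  0.1352] q [-0.536  0.411  1.097  1.912 -0.999  0.986 -0.01 ] x [ 0.42   0.239 -0.875] y [ 0.497 -0.868  0.001] f [-0.1  0.4 -0.8] m [-0.37  0.71  0.04] w 0.0632
roll for level y [np.float64(0.12402091416802818)]
tip est [ 0.65778722 -0.12940242  0.05903133] tip rel bore along h/side/z mm [  5.8  -0.1 -41. ] h [0.86867388 0.49538439 0.        ]
grip rel bore [-45.4  -0.1  51.8]
0.05 slide for tip above: [-7.95  0.   -4.41]
0.02 slide for tip above: [-5.33 -0.   -2.96]
```

```bash
python3 -m jog '[{"slide":[0,0,0],"roll":0},{"slide":[0.4,0,-0.7],"roll":0},{"slide":[0.8,0,-1.4],"roll":0},{"slide":[1.2,0,-2.1],"roll":0}]' 1 10
python3 pl.py; python3 - <<'E'
from h import *
im=r.camera("scene")[:,:,::-1]; 
cv2.imwrite("pics/s7.png",cv2.resize(im[150:300,190:350],None,fx=4,fy=4))
E
```

```text
time: 15.33
ee_pos: [0.6433, -0.1376, 0.1352]
eef_rot: [0.832, 0.221, -0.491, 0.131]
ft_force: [-0.6, -0.2, -0.4]
width: 0.0638
t 15.33 p [ 0.6433 -0.1376  0.1352] q [-0.537  0.446  1.074  1.875 -1.021  0.987 -0.038] x [ 0.42   0.24  -0.875] y [ 0.497 -0.868  0.001] f [-0.6 -0.2 -0.4] m [-0.51  0.78 -0.02] w 0.0638
roll for level y [np.float64(0.1486043845011693)]
tip est [ 0.67991276 -0.11669799  0.05911428] tip rel bore along h/side/z mm [ 31.3  -0.  -40.9] h [0.86866624 0.49539778 0.        ]
grip rel bore [-20.   -0.   51.9]
0.05 slide for tip above: [-9.18  0.   -2.18]
0.02 slide for tip above: [-6.55  0.   -0.73]
```

View pics/s7.png

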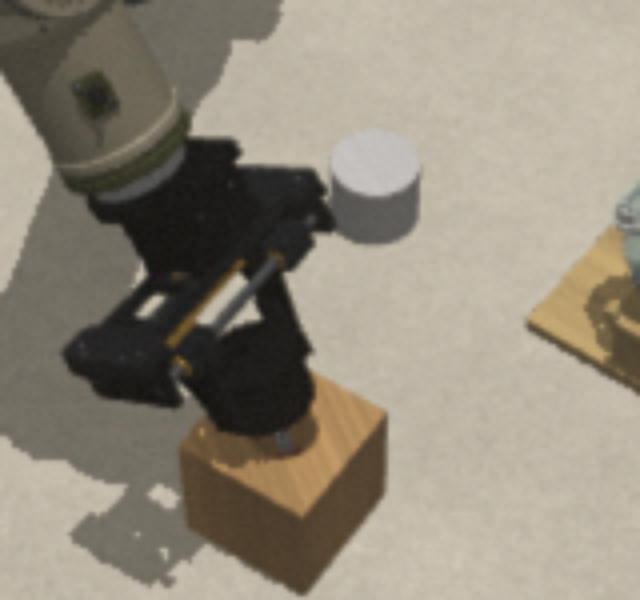

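```bash
python3 -m jog '[{"slide":[0.4,0,-0.7],"roll":0},{"slide":[0.8,0,-1.4],"roll":0},{"slide":[1.2,0,-2.1],"roll":0},{"slide":[1.5,0,-2.6],"roll":0},{"slide":[1.5,0,-2.6],"roll":0}]'
python3 pl.py; python3 - <<'E'
from h import *
im=r.camera("scene")[:,:,::-1]; 
cv2.imwrite("pics/s8.png",cv2.resize(cv2.convertScaleAbs(im,alpha=1.6)[170:300,200:340],None,fx=5,fy=4.5))
E
```

```text
time: 15.8
ee_pos: [0.6716, -0.1197, 0.1345]
eef_rot: [0.832, 0.223, -0.49, 0.132]
ft_force: [0.6, 0.2, -0.3]
width: 0.0637
t 15.8 p [ 0.6716 -0.1197  0.1345] q [-0.538  0.492  1.046  1.824 -1.047  0.988 -0.074] x [ 0.42   0.241 -0.875] y [ 0.501 -0.866  0.001] f [ 0.6  0.2 -0.3] m [-0.34  0.68  0.03] w 0.0637
roll for level y [np.float64(0.1757352813083628)]
tip est [ 0.70813285 -0.09869277  0.05834089] tip rel bore along h/side/z mm [ 64.8   1.4 -41.7] h [0.86691856 0.4984498  0.        ]
grip rel bore [13.5  1.4 51.1]
0.05 slide for tip above: [-10.86   0.14   0.71]
0.02 slide for tip above: [-8.24  0.14  2.16]
```

View pics/s8.png

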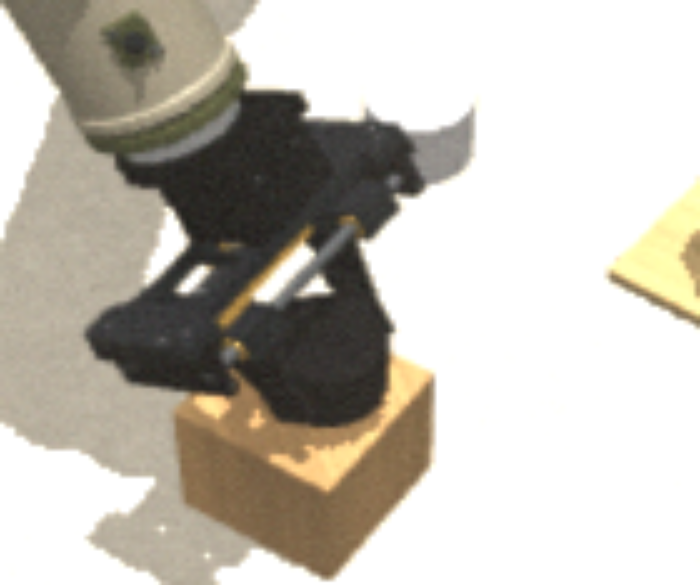

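```bash
python3 -m jog '[{"slide":[-0.3,0,0.5],"roll":0},{"slide":[-0.6,0,1.0],"roll":0},{"slide":[-0.2,0,1.2],"roll":0},{"slide":[0.3,0,1.5],"roll":0},{"slide":[0.7,0,1.7],"roll":0}]'
python3 pl.py; python3 - <<'E'
from h import *
im=r.camera("scene")[:,:,::-1]; 
cv2.imwrite("pics/s9.png",cv2.resize(cv2.convertScaleAbs(im,alpha=1.6)[170:300,200:340],None,fx=5,fy=4.5))
E
```

```text
time: 16.27
ee_pos: [0.6607, -0.1262, 0.1194]
eef_rot: [0.832, 0.223, -0.491, 0.132]
ft_force: [0.1, 1.0, -1.4]
width: 0.064
t 16.27 p [ 0.6607 -0.1262  0.1194] q [-0.519  0.493  1.034  1.856 -1.066  0.971 -0.031] x [ 0.42   0.241 -0.875] y [ 0.5   -0.866  0.001] f [ 0.1  1.  -1.4] m [-0.38  0.77  0.05] w 0.064
roll for level y [np.float64(0.12067157818239593)]
tip est [ 0.69724208 -0.10519578  0.04328741] tip rel bore along h/side/z mm [ 52.1   1.2 -56.7] h [0.86703091 0.49825435 0.        ]
grip rel bore [ 0.8  1.2 36. ]
0.05 slide for tip above: [-11.57   0.12  -1.13]
0.02 slide for tip above: [-8.94  0.12  0.32]
```

View pics/s9.png

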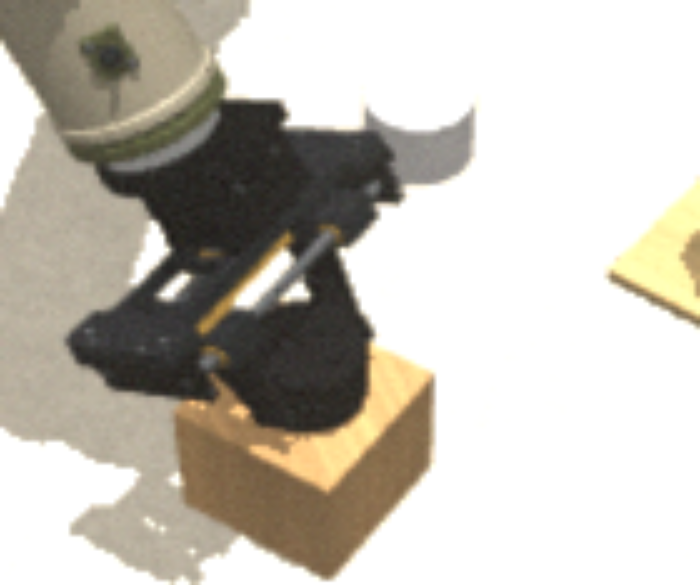

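```bash
python3 -m jog '[{"slide":[0.2,0,0.1],"roll":0},{"slide":[0.35,0,0.2],"roll":0},{"slide":[0.5,0,0.28],"roll":0},{"slide":[0.5,0,0.28],"roll":0}]'
python3 pl.py
python3 -m jog '[{"slide":[0.1,0,0.05],"roll":0},{"slide":[0.2,0,0.1],"roll":0},{"slide":[0.2,0,0.1],"roll":0}]'
python3 pl.py
```

```text
time: 16.65
ee_pos: [0.6605, -0.1258, 0.1126]
eef_rot: [0.832, 0.223, -0.491, 0.132]
ft_force: [0.3, 0.4, -0.7]
width: 0.0636
t 16.65 p [ 0.6605 -0.1258  0.1126] q [-0.512  0.501  1.024  1.861 -1.078  0.965 -0.02 ] x [ 0.418  0.241 -0.876] y [ 0.5   -0.866  0.   ] f [ 0.3  0.4 -0.7] m [-0.39  0.62 -0.05] w 0.0636
roll for level y [np.float64(0.032106413024934)]
tip est [ 0.69690103 -0.10478515  0.03643157] tip rel bore along h/side/z mm [ 52.    1.7 -63.6] h [0.86617055 0.49974852 0.        ]
grip rel bore [ 0.8  1.7 29.2]
0.05 slide for tip above: [-12.17   0.17  -1.46]
0.02 slide for tip above: [-9.54  0.17 -0.01]
time: 16.9
ee_pos: [0.6612, -0.1259, 0.1116]
eef_rot: [0.832, 0.223, -0.49, 0.132]
ft_force: [-4.0, 1.3, 8.6]
width: 0.0636
t 16.9 p [ 0.6612 -0.1259  0.1116] q [-0.509  0.503  1.021  1.862 -1.083  0.964 -0.016] x [ 0.42   0.242 -0.875] y [ 0.5   -0.866  0.001] f [-4.   1.3  8.6] m [0.3  0.71 0.29] w 0.0636
roll for level y [np.float64(0.06316561157180445)]
tip est [ 0.69770806 -0.1048522   0.03552286] tip rel bore along h/side/z mm [ 52.7   1.2 -64.5] h [0.86642938 0.49929964 0.        ]
grip rel bore [ 1.3  1.2 28.2]
0.05 slide for tip above: [-12.27   0.12  -1.47]
0.02 slide for tip above: [-9.65  0.12 -0.02]
```

```bash
python3 -m jog '[{"slide":[0,0,0],"roll":0},{"slide":[0,0,0],"roll":0},{"slide":[0,0,0],"roll":0},{"slide":[0,0,0],"roll":0},{"slide":[0,0,0],"roll":0}]' 0
python3 pl.py; python3 - <<'E'
from h import *
im=r.camera("scene")[:,:,::-1]; 
cv2.imwrite("pics/s10.png",cv2.resize(cv2.convertScaleAbs(im,alpha=1.6)[170:300,200:340],None,fx=5,fy=4.5))
im=r.camera("wrist")[:,:,::-1]; cv2.imwrite("pics/w10.png",cv2.convertScaleAbs(im,alpha=2))
E
```

```text
time: 17.32
ee_pos: [0.6611, -0.1258, 0.1114]
eef_rot: [0.832, 0.223, -0.49, 0.132]
ft_force: [-0.4, -0.3, -0.1]
width: 0.0848
t 17.32 p [ 0.6611 -0.1258  0.1114] q [-0.509  0.503  1.021  1.862 -1.083  0.963 -0.016] x [ 0.42   0.242 -0.875] y [ 0.5   -0.866  0.   ] f [-0.4 -0.3 -0.1] m [-0.36  0.61  0.02] w 0.0848
roll for level y [np.float64(0.051976568199563644)]
tip est [ 0.69763691 -0.10475386  0.03534799] tip rel bore along h/side/z mm [ 52.6   1.3 -64.7] h [0.86629898 0.49952585 0.        ]
grip rel bore [ 1.3  1.3 28.1]
0.05 slide for tip above: [-12.29   0.13  -1.48]
0.02 slide for tip above: [-9.66  0.13 -0.02]
```

View pics/s10.png

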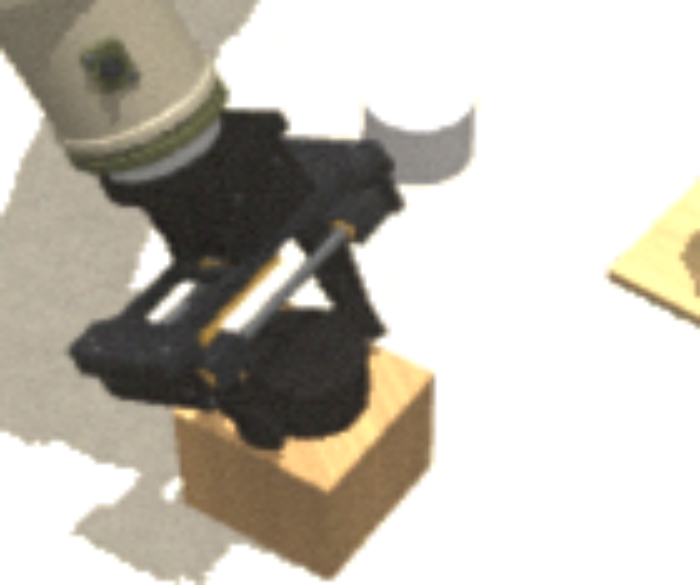

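View pics/w10.png

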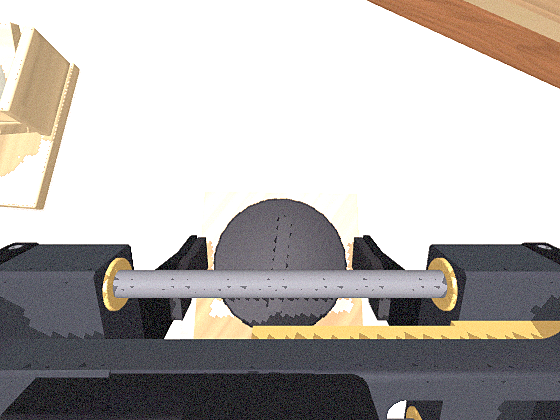

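```bash
python3 -m jog '[{"slide":[-1,0,0],"roll":0},{"slide":[-2,0,0],"roll":0},{"slide":[-3,0,0],"roll":0},{"slide":[-4,0,0],"roll":0},{"slide":[-5,0,0],"roll":0}]'
python3 pl.py
python3 -m jog '[{"slide":[-2,0,0],"roll":0},{"slide":[-4,0,0],"roll":0},{"slide":[-6,0,0],"roll":0},{"slide":[-8,0,0],"roll":0},{"slide":[-11,0,0],"roll":0}]'
python3 - <<'E'
from h import *
st()
im=r.camera("scene")[:,:,::-1]; cv2.imwrite("pics/s11.png",im)
cv2.imwrite("pics/s11c.png",cv2.resize(cv2.convertScaleAbs(im,alpha=1.6)[170:300,200:340],None,fx=5,fy=4.5))
im=r.camera("top")[:,:,::-1]; cv2.imwrite("pics/t11.png",im)
E
```

```text
time: 17.83
ee_pos: [0.6397, -0.1385, 0.1566]
eef_rot: [0.832, 0.223, -0.49, 0.132]
ft_force: [0.2, -0.3, 0.9]
width: 0.0871
t 17.83 p [ 0.6397 -0.1385  0.1566] q [-0.565  0.412  1.109  1.863 -0.977  1.01  -0.072] x [ 0.421  0.242 -0.874] y [ 0.5   -0.866  0.001] f [ 0.2 -0.3  0.9] m [-0.39  0.61  0.03] w 0.0871
roll for level y [np.float64(0.0825880203046836)]
tip est [ 0.67630696 -0.11748798  0.0805419 ] tip rel bore along h/side/z mm [ 27.8   1.  -19.5] h [0.8667989  0.49865786 0.        ]
grip rel bore [-23.6   1.   73.2]
0.05 slide for tip above: [-7.13  0.1  -1.47]
0.02 slide for tip above: [-4.51  0.1  -0.01]
time: 18.25
ee_pos: [0.5925, -0.1647, 0.2525]
eef_rot: [0.832, 0.223, -0.491, 0.131]
ft_force: [0.7, 1.2, 0.7]
width: 0.087
t 18.25 p [ 0.5925 -0.1647  0.2525] q [-0.734  0.17   1.288  1.824 -0.684  1.098 -0.249] x [ 0.418  0.242 -0.875] y [ 0.5   -0.866 -0.001] f [0.7 1.2 0.7] m [-0.28  0.62  0.1 ] w 0.087
```

View pics/s11c.png

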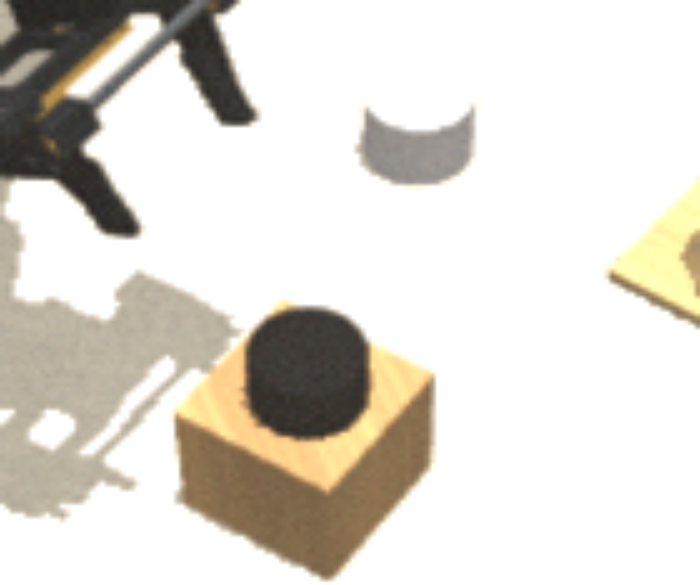

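View pics/t11.png

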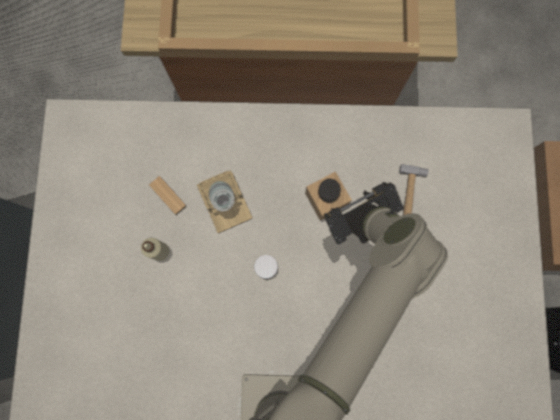

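```bash
python3 - <<'E'
from h import *
a=cv2.imread('pics/t11.png'); b=cv2.imread('pics/s11.png')
def dark(im,x0,y0,x1,y1,t=62):
    g=im[y0:y1,x0:x1].max(2); m=(g<t).astype(np.uint8)
    c=max(cv2.findContours(m,0,1)[0],key=cv2.contourArea); M=cv2.moments(c)
    print(cv2.boundingRect(c)); return np.array([M['m10']/M['m00']+x0,M['m01']/M['m00']+y0])
t=dark(a,312,172,345,204); s=dark(b,243,232,280,270)
C,e=tri(s,t); print(C,e,"offset mm",(C-[.6527,-.1322,.1225])*1e3)
a0=cv2.imread('pics/top0.png')
d=cv2.absdiff(a0,a).max(2)
for n,(x0,y0,x1,y1) in dict(glue=(135,230,170,265),off=(145,170,190,220),tin=(250,250,282,284),mallet=(398,160,430,190)).items(): print(n,(d[y0:y1,x0:x1]>40).sum())
E
```

```text
(8, 8, 19, 22)
(6, 7, 25, 28)
[ 0.65357113 -0.13167055  0.11905245] 0.0010756926507174596 offset mm [ 0.8711328   0.52944941 -3.44754935]
glue 0
off 0
tin 0
mallet 0
```

```bash
python3 -c "
from h import *
st(); print(r.close_job())"
```

```text
t 18.35 p [ 0.593  -0.1689  0.2573] q [-0.734  0.162  1.293  1.82  -0.681  1.098 -0.251] x [ 0.427  0.241 -0.872] y [ 0.496 -0.868  0.003] f [ 0.  -0.8  0. ] m [-0.41  0.62 -0.04] w 0.087
the job is handed in; nothing more can be done
None
```

The cap is standing in the drip block, brush down in the bore. I handed the job in at 18.4 s of the 48 s; no verdict is reported.

**How it went**
- **Tilting the tool:** The moves allow only slides and a roll, so I drove the arm against its joint limits until the tool leaned about 30°. That put it within 1.7° of the jar's estimated axis.
- **Unlocking:** I pressed the cap down about 10 mm, with about 12 N at the wrist. I turned it about 52° anticlockwise, and the lift met no resistance.
- **Brush strokes:** By the measured tool depth, the brush tip went to about 62 mm, down to about 29 mm, and then through the same cycle again. It was then drawn out.
- **Placing:** I levelled the cap by letting the brush lean on the bore wall while the grip was light, then set it down and backed the gripper away.

**Last checks**
- **Position:** The picture shows the cap upright on the block. Its triangulated centre is about 1 mm from the bore's centre horizontally.
- **Bystanders:** The top views from before and after show no change at the glue, offcut, tin or hammer head. The hammer's handle was not compared.
- **Robot:** The gripper was clear of everything, and the forces were near zero.

**What disagreed**
- **Height:** The cap's centre came out 3.4 mm lower than it should be, most likely camera error since the skirt cannot sink into the block.
- **Wrist camera:** Before the grasp it placed the cap about 4 mm from where the fixed cameras did. I gripped midway between, and it held without visible slip.

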